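Gauge the depth of a mortise and lock the reading

ROBOT

A 6-joint arm with a two-finger parallel gripper is mounted at the origin on the work surface. World frame = base frame: x ahead of the robot, y to its left, z up, the work surface at z = 0. Lengths are in m, angles in degrees, forces in N, time in s.
With the tool pointing down it reaches from about 0.4 to 0.825 m from the base axis. Payload 7 kg.
Tool frame: the origin (TCP) lies midway between the tips of the shut fingers; the grasp point (between the pads) lies 19 mm behind it; z points along the fingers, y is the direction in which the jaws open and shut (so a half turn about z gives the same grasp; the last joint's range is limited). The gripper opens to 88 mm and grips with 3 to 60 N. Pads are 19 mm wide; open, the fingers measure 130 mm over their backs; the gripper's body (78 mm by 193 mm) begins 47 mm behind the grasp point.
Start: joints at [-52.133, 20.546, 0.682, 0, -70.136, -16.507], TCP at [0.246, -0.629, 0.227] pointing down, gripper open.
Joint ranges: [-176.03, 176.03], [-82.01, 121.73], [-58.28, 71.71], [-173.87, 95.51], [-174.79, -0.11], [-173.66, 173.66]. Speed limits (degrees/s): [136.94, 136.94, 172.46, 180, 180, 180].

INTERFACE

Orientations are given as [roll, pitch, yaw] about the fixed x, y, z axes, in that order (R = Rz(yaw) Ry(pitch) Rx(roll)).
In Python, from plant import sensors, viewer, r gives the robot as it stands. The module is installed in compiled form; this text tells all that it offers.
- The arm moves only by the shell command python3 -m handwheel 'ROWS' [OPENING] [FORCE]. ROWS is JSON, one flat list of numbers, 6 for each row, row after row: the shift along the world's x, y, z in cm, then the turn, a rotation vector about the world's x, y, z in rad. In form: [tx, ty, tz, wx, wy, wz, tx, ty, tz, wx, wy, wz, ...]. A call has 1 to 8 rows; each row is the pose to reach, as a shift and turn from the pose measured when the call began; what a row does not reach only later rows make up. A row lasts 1/10 s, in which the tool goes at most 50 mm and 8.59 degrees, less where a joint would pass 70% of its speed; a pose out of reach is approached as far as the arm can. A call with a gripper value outside its range is refused whole. OPENING is the closure in counts, from 0 (fully open) to 255 (shut), set as the call begins (- or left out, the last holds). The fingers move at their own pace and stop on an object; FORCE is the grip in N (left out, the last holds). Time passes only in rows, so rows that repeat a pose let the fingers close. It gives the time, the measured TCP pose, the force and the opening at its end, in the units of the state.
- sensors.get_state(): the state, without advancing time (a new reading comes with each control period).
- viewer.capture(name): name is "scene" or "top"; returns a dict with "img" (400x640x3 uint8, red, green, blue), "camera_matrix" (3x3 intrinsics, pixels), "camera_from_world" (4x4, takes a point from world to camera coordinates). Camera axes: x right, y down, z forward; pixel columns grow to the right and rows downward; lengths in m; the calibration is good to about 2 mm. A picture is of the moment at which its call begins. There is no depth.
- r.close_job(): hands the job in, once; it reports no verdict.
The state is a dict: "time_s": time; "joints": joint angles; "qd": joint speeds; "joint_torque": joint torques, N m; "tcp_pos": TCP position; "eef_rot": TCP orientation; "contact_force": force on the tool from outside, world axes, zero at the start; "moment": the same for the moment, N m; "gripper_width": finger opening in m.
Only numpy, scipy, OpenCV 4.12 (cv2) and the standard library are available. Lean on these libraries where they do the work, as an engineer would, in place of code of your own. Each camera call takes 0.05 s, during which the arm holds its last target.

TASK

Check how deep the rectangular mortise in the pine workpiece is with the depth gauge that stands on the bench: stand the gauge flat on the workpiece with its foot bar squarely across the narrow width of the mortise (do not drop it), lower its probe rod by the knob until the tip touches the bottom of the mortise, and then press the red cam lever fully down to lock the rod at that depth. Leave the gauge standing there locked, and do not disturb the other tools.

Things in the scene. Friction and masses are not known exactly. Their poses are not given: they have to be found in the camera images.
- gauge: Depth gauge, loose, 0.7 kg. Steel foot bar 140 (own y) x 34 (own x) x 12 mm; origin = centre of its flat underside, z up. An aluminium head 30 x 32 mm on it rises to 46 mm, ears on the +y side to 56 mm. The probe rod runs vertically through the head on the own z axis, from 4 mm above the underside up to a knob. The cam lever is on the +y side. Either way round will do for the job.
- probe_knob (a point): Centre of the black knob (22 mm diameter, 24 mm tall) on the 8 mm rod, 152 mm above the foot's underside with the rod up. Hold here, fingers closing along the gauge's x, clear of the lever on its +y side. Raised, the rod meets its upper stop and the gauge hangs from the knob, to be carried so; once the foot stands, lowering the knob slides the rod down. Axes as the gauge's.
- probe_tip (a point): Round lower end of the probe rod (4 mm radius nose; this point is its lowest point), on the gauge's own z axis, 4 mm above the foot's underside when the rod is fully up.
- probe (a joint): Slide of the probe rod, m: 0 = fully up (stop), grows as the rod goes down through the foot, at most 0.065. Starts between 0 and 0.003. About 1.6 N of friction, so it stays where it is left; locked, it holds over 10 N.
- lock (a joint): Cam lever angle, rad: 0 = raised 50 degrees above level (rod free), 0.873 = level, at its stop (rod locked); grows as the lever is pressed down. Starts between 0 and 0.15. Stays where it is left; takes 1 to 3 N at the grip to move.
- lock_tip (a point): Middle of the upper face of the lever's red grip (13 mm wide, 34 mm long), 52 mm from the pivot along the lever and 14 mm from its end; press it down from above with closed fingertips. In the gauge's frame the pivot is at y 16.6, z 50 mm, its axis along x; with the lever level this point is at y 68.6, z 56.5 mm, and half raised or more it is nearer the rod and higher.
- slab: Pine workpiece, fixed to the bench between brass dogs and a wedge: 160 (own x) x 320 (own y) x 60 mm thick; origin = centre of its underside on the bench. It has one rectangular mortise (the one to gauge) and, elsewhere, one 20 mm round dog hole to leave alone at own (+42, +45) mm.
- mortise_mouth (a point): Centre of the mortise's mouth, on the workpiece's upper face (60 mm above the bench). The mortise is 35 mm wide along own x (its narrow width) and 71 mm long along own y; axes parallel to the workpiece's. The gauge's foot bar (gauge y) must lie along this x axis, either way round.
- mortise_floor (a point): Centre of the flat bottom of the mortise, straight below its mouth; the depth is different every time, 25 to 42 mm below the upper face.
- try_square: Bystander, leave alone: try square lying flat on the workpiece away from the mortise: wooden stock 75 x 20 x 14 mm, steel blade 100 x 22 x 3 mm; origin under the middle of the stock.
- chisel: Bystander, leave alone: bench chisel lying on the bench, 260 mm long, wooden handle 27 mm thick; origin on the bench at the blade's root, own x axis along the chisel towards the edge.
- mallet: Bystander, leave alone: joiner's wooden mallet lying on its side, head 75 x 125 x 60 mm, 215 mm handle; origin under the middle of the head, handle towards own -x.
- glue: Bystander, leave alone: yellow glue bottle with orange cap standing, 60 mm diameter, about 185 mm tall; origin under its centre.
- folding_rule: Bystander, leave alone: folded wooden rule, 235 x 18 x 16 mm; origin under its centre, own x along it.
- screw_tin: Bystander, leave alone: open round steel tin with screws, 84 mm diameter, 55 mm tall; origin under its centre.
- offcut: Bystander, leave alone: pine offcut 60 x 110 x 34 mm; origin under its centre.
Mind the look-alikes: they are no part of the job. What is shaped like the gauge but green is not meant.

How it is judged (in metres and radians):
On the way:
1. the gauge stands flat across the mortise with the probe's tip on the mortise's bottom, the cam lever still up (height (world z) of gauge between 0.0583 and 0.0617 m and angle between gauge's own z axis and vertical below 0.03 rad and angle between the y axis of gauge and the x axis of mortise_mouth, either way round below 0.35 rad and z of probe_tip in the frame of mortise_floor between -0.003 and 0.0015 m and horizontal distance between probe_tip and mortise_floor below 0.04 m and value of joint lock below 0.45 rad), for 0.2 s.
At the end, for the whole second after the job is handed in: The gauge stands at rest on the workpiece, foot flat on its upper face (underside within 1.7 mm of it, tilt under 0.03 rad), bar across the narrow width of the mortise to within 0.35 rad, probe tip within 1.5 mm of the mortise's bottom, cam lever pressed down to at least 0.76 rad of 0.873 (height (world z) of gauge between 0.0583 and 0.0617 m and angle between gauge's own z axis and vertical below 0.03 rad and angle between the y axis of gauge and the x axis of mortise_mouth, either way round below 0.35 rad and z of probe_tip in the frame of mortise_floor between -0.003 and 0.0015 m and horizontal distance between probe_tip and mortise_floor below 0.04 m and value of joint lock above 0.76 rad and linear speed of gauge below 0.02 m/s); the robot touches nothing.
It fails at once if the gauge is dropped (falls faster than 0.5 m/s out of the fingers) (linear speed of gauge above 0.5 m/s and contact force between the fingers and gauge below 0.05 N).
It fails at once if another tool on the bench is disturbed (moved by more than 25 mm) (distance of any of try_square, chisel, mallet, glue, folding_rule, screw_tin, offcut from where it was at the start of the episode above 0.025 m).
It also fails if it takes over 54 s, if anything falls off the work surface, if the arm or the gripper's body presses on something with over 40 N, if the wrist force passes 120 N, or if a joint passes its speed limit or range.

## Working session

There is one attempt and no reset: what is moved stays moved. The work goes in short steps, Python scripts to look and compute and a shell command to move; the robot and the scene stay as the last step left them, time stands still between calls to the robot, and variables do not carry over. Pictures are saved under pics/ and viewed, and the job is handed in when it is done.

```bash
mkdir -p pics
cat > h.py <<'E'
import numpy as np, cv2
from plant import sensors, viewer, r
def cap(name,fn=None):
    d=viewer.capture(name)
    if fn: cv2.imwrite('pics/'+fn,cv2.cvtColor(d['img'],cv2.COLOR_RGB2BGR))
    return d
def ray(d,u,v,z):
    K=d['camera_matrix'];T=d['camera_from_world'];R=T[:3,:3];t=T[:3,3]
    c=-R.T@t; w=R.T@np.linalg.inv(K)@np.array([u,v,1.]); s=(z-c[2])/w[2]; return c+s*w
def proj(d,p):
    T=d['camera_from_world'];q=T[:3,:3]@np.array(p)+T[:3,3];q=d['camera_matrix']@q;return q[:2]/q[2]
E
python3 - <<'E'
from h import *
for n in('scene','top'):
    d=cap(n,n+'0.png'); T=d['camera_from_world']; print(n,-T[:3,:3].T@T[:3,3],d['camera_matrix'][0,0])
print(sensors.get_state())
E
```

```text
scene [ 1.81260085 -0.41626063  0.99236416] 443.5373856543677
top [ 0.36548549 -0.02664919  1.5494464 ] 476.20168361362795
{'time_s': 0.1, 'joints': array([-5.21355677e+01,  2.05886803e+01,  6.41323163e-01, -1.85478947e-02,
       -7.01348067e+01, -1.65084551e+01]), 'qd': array([ 0.05093819,  0.07359686,  0.09426688,  0.05605076, -0.07851293,
        0.05429817]), 'joint_torque': array([-2.97423867e-03, -5.84162807e+01,  2.93750632e+01,  7.01554433e+00,
        1.01627066e-02, -7.85682209e-05]), 'tcp_pos': array([ 0.24566215, -0.62826592,  0.22571606]), 'eef_rot': array([ 1.79916268e+02, -6.63126770e-03, -1.58650333e+02]), 'contact_force': array([ 1.01644115, -0.74728791, -0.15912983]), 'moment': array([ 0.00050489,  0.06207906, -0.02007562]), 'gripper_width': 0.0875206112711698}
```

View pics/scene0.png

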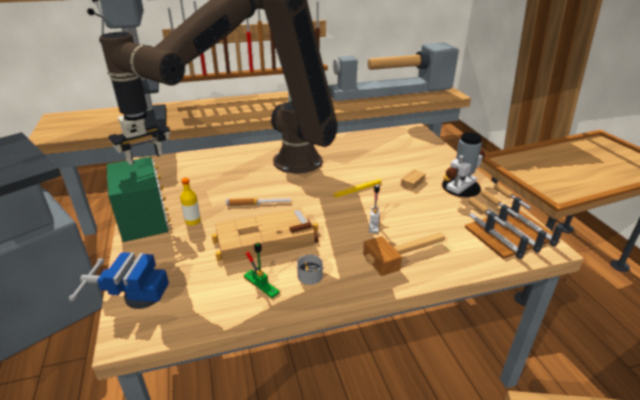

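View pics/top0.png

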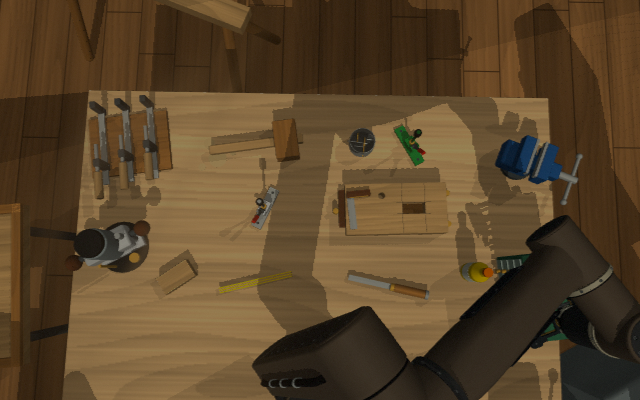

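Gauge-shaped candidates are the grey/steel one at top (264,207) and scene (375,215), and the green one at top (410,143) and scene (262,275). The description says steel foot and rules out green, so the grey one is meant. I'll confirm that in an enlarged crop.

Run:
```python
from h import *
a=cv2.imread('pics/top0.png');b=cv2.imread('pics/scene0.png')
A=cv2.resize(a[145:245,220:320],(400,400),interpolation=cv2.INTER_CUBIC)
B=cv2.resize(b[170:250,335:415],(400,400),interpolation=cv2.INTER_CUBIC)
cv2.imwrite('pics/c1.png',np.hstack([A,B]))
C=cv2.resize(a[170:245,325:460],None,fx=5.8,fy=5.8,interpolation=cv2.INTER_CUBIC)
cv2.imwrite('pics/c2.png',C)
```

```text
(no output)
```

View pics/c1.png

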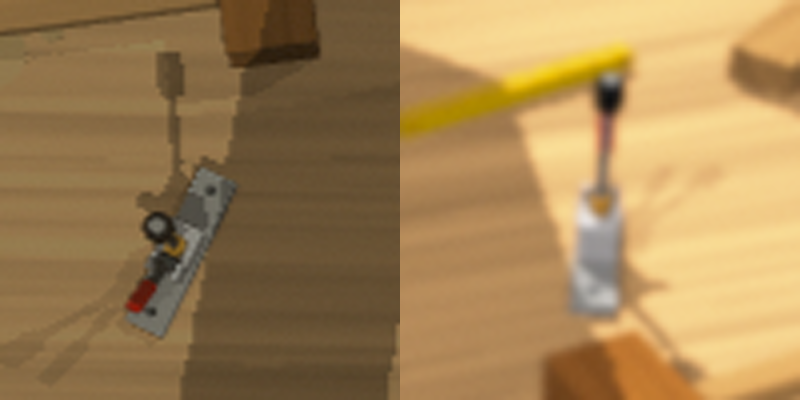

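View pics/c2.png

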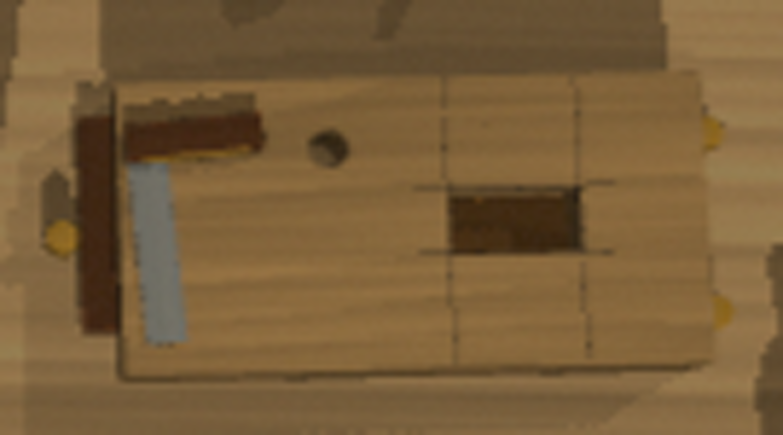

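The crop shows the steel-grey gauge: black knob at top about (259,202), red lever at about (255,218) pointing down-left, foot about (265,208). The mortise is at top about (414,208).

```bash
cat > meas.py <<'E'
from h import *
d=cap('top'); im=d['img']; hsv=cv2.cvtColor(im,cv2.COLOR_RGB2HSV)
x0,y0=240,175
c=hsv[y0:240,x0:290]; m=((c[...,1]<60)&(c[...,2]>75)).astype(np.uint8)
m=cv2.morphologyEx(m,cv2.MORPH_CLOSE,np.ones((5,5),np.uint8))
cs,_=cv2.findContours(m,cv2.RETR_EXTERNAL,cv2.CHAIN_APPROX_NONE); k=max(cs,key=cv2.contourArea)
box=cv2.boxPoints(cv2.minAreaRect(k))+[x0,y0]
print('foot px',box.round(1).tolist())
P=np.array([ray(d,u,v,.012) for u,v in box]);print(P.round(4)); print('foot c',P.mean(0), [np.linalg.norm(P[i]-P[(i+1)%4]) for i in range(4)])
e=P[0]-P[1] if np.linalg.norm(P[0]-P[1])>.1 else P[1]-P[2]
print('yaw long',np.degrees(np.arctan2(e[1],e[0])))
lv=ray(d,255,218.5,.1);print('lever',lv)
print('knob top@.165',ray(d,259.5,201.75,.165))
print('mouth',ray(d,413.8,207.9,.06))
Q=[ray(d,325+u/5.8,170+v/5.8,.06) for u,v in((449,190),(578,187),(581,250),(452,253))]
print(np.array(Q).round(4),[np.linalg.norm(Q[i]-Q[(i+1)%4]).round(4) for i in range(4)])
S=[ray(d,325+u/5.8,170+v/5.8,.06) for u,v in((115,85),(698,70),(712,360),(120,378))]
print('slab',np.array(S).round(4),[np.linalg.norm(S[i]-S[(i+1)%4]).round(4) for i in range(4)])
s=cap('scene')
print('knob scene@.152',ray(s,376.6,188.4,.152))
E
python3 meas.py
```

```text
foot px [[246.9, 222.6], [264.1, 183.9], [278.3, 190.3], [261.1, 228.9]]
[[0.5059 0.2201 0.012 ]
 [0.634  0.1685 0.012 ]
 [0.6138 0.1214 0.012 ]
 [0.4862 0.1734 0.012 ]]
foot c [0.55996588 0.17086761 0.012     ] [np.float64(0.13804400361302252), np.float64(0.051216208620964036), np.float64(0.1377954885669678), np.float64(0.0506625061987265)]
yaw long 158.06143874346964
lever [0.51097619 0.18179392 0.1       ]
knob top@.165 [0.55403874 0.16097116 0.165     ]
mouth [ 0.55674939 -0.3117881   0.06      ]
[[ 0.5725 -0.276   0.06  ]
 [ 0.5753 -0.3462  0.06  ]
 [ 0.5408 -0.3474  0.06  ]
 [ 0.538  -0.2774  0.06  ]] [np.float64(0.0703), np.float64(0.0345), np.float64(0.0701), np.float64(0.0345)]
slab [[ 0.6275 -0.0936  0.06  ]
 [ 0.6411 -0.4127  0.06  ]
 [ 0.4822 -0.4175  0.06  ]
 [ 0.4672 -0.0979  0.06  ]] [np.float64(0.3194), np.float64(0.159), np.float64(0.3199), np.float64(0.1603)]
knob scene@.152 [0.56146772 0.16149602 0.152     ]
```

Run:
```python
from h import *
d=cap('top');s=cap('scene')
C=np.array([ray(d,220+u/4,145+v/4,.012) for u,v in((203,165),(237,185),(161,338),(125,318))])
print(C.round(4),C.mean(0),[np.linalg.norm(C[i]-C[(i+1)%4]).round(4) for i in range(4)])
for a,b in((0,3),(1,2)):
    e=C[b]-C[a];print(np.degrees(np.arctan2(e[1],e[0])))
# knob dark mask centroids
def dark(d,x0,x1,y0,y1,t=45):
    g=d['img'][y0:y1,x0:x1].max(2); n,l,st,ce=cv2.connectedComponentsWithStats((g<t).astype(np.uint8)); 
    return [(st[i].tolist(),(ce[i]+[x0,y0]).round(2).tolist()) for i in range(1,n) if st[i,4]>5]
print(dark(d,248,275,192,220,60)); print(dark(s,365,390,178,205,60))
# triangulate
def lin(d,u,v):
    a=ray(d,u,v,0);b=ray(d,u,v,.3);return a,(b-a)/np.linalg.norm(b-a)
A,a=lin(d,259.5,201.75);B,b=lin(s,376.6,188.4)
t=np.linalg.lstsq(np.c_[a,-b],B-A,rcond=None)[0];print('tri',A+t[0]*a,B+t[1]*b)
```

```text
[[0.6267 0.1466 0.012 ]
 [0.6106 0.1183 0.012 ]
 [0.4844 0.1762 0.012 ]
 [0.5001 0.2059 0.012 ]] [0.55542375 0.16177133 0.012     ] [np.float64(0.0325), np.float64(0.1389), np.float64(0.0336), np.float64(0.1398)]
154.90235980944203
155.35988684512998
[([8, 6, 8, 9, 33], [260.24, 202.12]), ([9, 16, 8, 8, 31], [260.26, 211.13])]
[([10, 10, 4, 4, 13], [376.38, 189.23])]
tri [0.55628005 0.16320139 0.1485432 ] [0.55648272 0.16379803 0.14865166]
```

```bash
python3 -m handwheel '[1,2,1,0,0,-0.05, 2.5,6,2,0,0,-0.15, 4.2,10.5,3.5,0,0,-0.27, 6,15,3.5,0,0,-0.4, 7.6,19.5,3.5,0,0,-0.5, 9.4,24,3.5,0,0,-0.6, 11.1,28.5,3.5,0,0,-0.7, 12.5,32,3.5,0,0,-0.8]' 0 20
```

```text
time_s: 1.1
tcp_pos: [0.3711, -0.3063, 0.2616]
eef_rot: [179.9, 0.1, 155.3]
contact_force: [0.3, 0.5, -0.4]
gripper_width: 0.0878
```

```bash
python3 -m handwheel '[1.8,4.5,0,0,0,0, 3.6,9,0,0,0,0, 5.3,13.5,0,0,0,0, 7.1,18,0,0,0,0, 8.9,22.5,0,0,0,0, 10.7,27,0,0,0,0, 12.5,31.5,0,0,0,0, 14,35.5,0,0,0,0]' && python3 -m handwheel '[1.5,3.8,0,0,0,0, 3,7.5,0,0,0,0, 4.2,10.5,0,0,0,0, 4.5,11.3,0,0,0,0, 4.5,11.3,0,0,0,0]'
python3 - <<'E'
from h import *
d=cap('top','t1.png');s=cap('scene','s1.png');print(s['img'].shape)
b=cv2.cvtColor(s['img'],cv2.COLOR_RGB2BGR)
cv2.imwrite('pics/s1c.png',cv2.resize(b[120:250,310:440],None,fx=4,fy=4,interpolation=3))
E
```

```text
time_s: 1.9
tcp_pos: [0.5116, 0.051, 0.2619]
eef_rot: [179.9, 0.1, 155.4]
contact_force: [1.0, -0.6, 0.2]
gripper_width: 0.0873
time_s: 2.4
tcp_pos: [0.5566, 0.1651, 0.2613]
eef_rot: [180.0, 0.0, 155.5]
contact_force: [-0.7, -0.5, -0.1]
gripper_width: 0.0879
(400, 640, 3)
```

View pics/s1c.png

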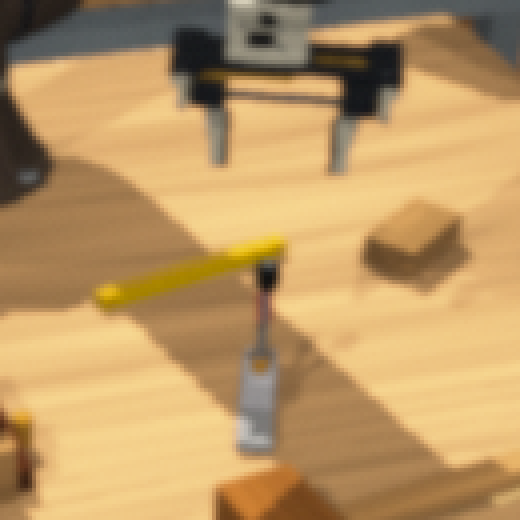

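The open gripper sits above the gauge, fingers either side of the knob at crop (267,273). Nothing is in the way, so I'll descend to the knob and close.

```bash
python3 -m handwheel '[-0.1,-0.25,-3,0,0,0, -0.1,-0.25,-6.5,0,0,0, -0.1,-0.25,-9,0,0,0, -0.1,-0.25,-11,0,0,0, -0.1,-0.25,-12.5,0,0,0, -0.1,-0.25,-13,0,0,0, -0.1,-0.25,-13,0,0,0]' && python3 -m handwheel '[0,0,0,0,0,0, 0,0,0,0,0,0, 0,0,0,0,0,0, 0,0,0,0,0,0, 0,0,0,0,0,0, 0,0,0,0,0,0, 0,0,0,0,0,0, 0,0,0,0,0,0]' 255 30
python3 - <<'E'
from h import *
d=cap('top','t2.png');s=cap('scene','s2.png')
b=cv2.cvtColor(s['img'],cv2.COLOR_RGB2BGR)
cv2.imwrite('pics/s2c.png',cv2.resize(b[120:250,310:440],None,fx=4,fy=4,interpolation=3))
E
```

```text
time_s: 3.2
tcp_pos: [0.5548, 0.1599, 0.1318]
eef_rot: [180.0, 0.0, 155.3]
contact_force: [0.2, 0.2, -0.7]
gripper_width: 0.0877
time_s: 4.0
tcp_pos: [0.5548, 0.1599, 0.1317]
eef_rot: [180.0, 0.0, 155.3]
contact_force: [0.2, 0.8, 0.3]
gripper_width: 0.0292
```

View pics/s2c.png

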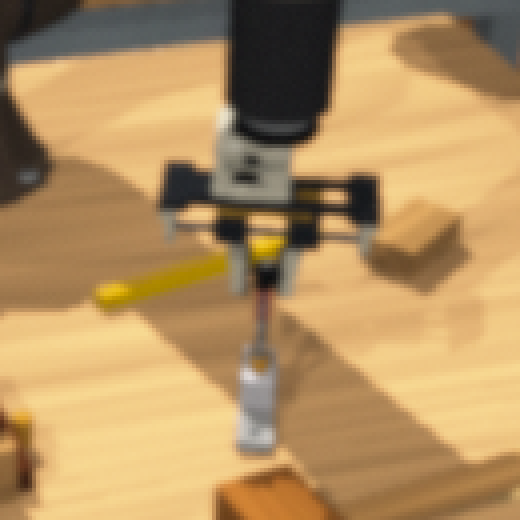

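Fingers straddle the knob at crop (267,273), not yet shut (29 mm). I'll keep closing.

```bash
python3 -m handwheel '[0,0,0,0,0,0, 0,0,0,0,0,0, 0,0,0,0,0,0, 0,0,0,0,0,0]' 255 30 && python3 -m handwheel '[0,0,0.5,0,0,0, 0,0,1,0,0,0, 0,0,1.5,0,0,0, 0,0,2.5,0,0,0, 0,0,4,0,0,0, 0,0,4,0,0,0]'
python3 - <<'E'
from h import *
d=cap('top','t3.png');s=cap('scene','s3.png')
b=cv2.cvtColor(s['img'],cv2.COLOR_RGB2BGR);a=cv2.cvtColor(d['img'],cv2.COLOR_RGB2BGR)
cv2.imwrite('pics/s3c.png',np.hstack([cv2.resize(x,None,fx=4,fy=4,interpolation=3) for x in (b[140:240,325:425],a[150:250,210:310])]))
E
```

```text
time_s: 4.5
tcp_pos: [0.5552, 0.1603, 0.1319]
eef_rot: [179.9, 0.1, 155.3]
contact_force: [0.6, 2.2, -1.3]
gripper_width: 0.0213
time_s: 5.1
tcp_pos: [0.5563, 0.1608, 0.1743]
eef_rot: [179.8, 0.2, 155.3]
contact_force: [0.9, 0.5, -6.1]
gripper_width: 0.0217
```

View pics/s3c.png

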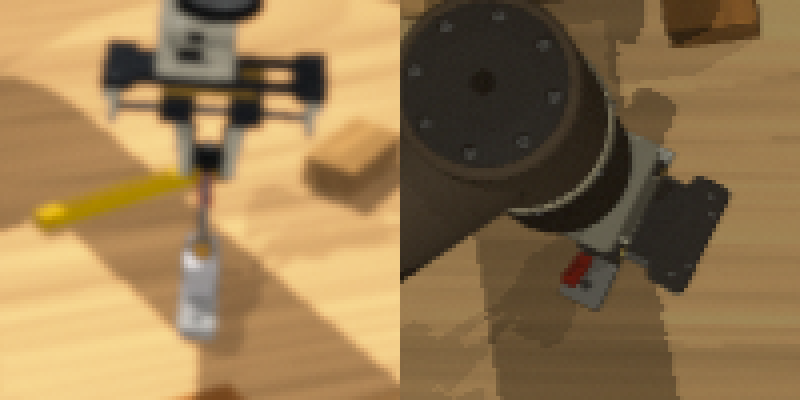

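Gauge lifted cleanly and hangs (knob at crop (207,155), foot clear of the bench). Now raise it and carry it to the mortise, turning +27°.

```bash
python3 -m handwheel '[0,0,1.5,0,0,0, 0,-0.5,3.5,0,0,0, 0,-1.5,5.5,0,0,0.02, 0,-3.3,7,0,0,0.06, 0,-5.8,7,0,0,0.1, 0,-8.8,7,0,0,0.15, 0,-12,7,0,0,0.2, 0,-15.2,7,0,0,0.25]' - 40 && python3 -m handwheel '[0,-3.2,0,0,0,0.05, 0,-6.4,0,0,0,0.1, 0,-9.6,0,0,0,0.15, 0,-12.8,0,0,0,0.2, 0,-16,0,0,0,0.22, 0,-19.2,0,0,0,0.22, 0,-22.2,0,0,0,0.22, 0,-25,0,0,0,0.22]' && python3 -m handwheel '[0,-2.5,0,0,0,0, 0,-4.5,0,0,0,0, 0,-6,0,0,0,0, 0,-7,0,0,0,0, 0,-7,0,0,0,0]'
```

```text
time_s: 6.0
tcp_pos: [0.5544, 0.0073, 0.2412]
eef_rot: [179.9, -0.0, 169.8]
contact_force: [-0.8, -0.2, -6.6]
gripper_width: 0.0211
time_s: 6.8
tcp_pos: [0.5536, -0.2439, 0.24]
eef_rot: [179.9, -0.1, -177.7]
contact_force: [0.4, 0.1, -6.9]
gripper_width: 0.0212
time_s: 7.3
tcp_pos: [0.5534, -0.3147, 0.2394]
eef_rot: [179.8, -0.2, -177.7]
contact_force: [0.3, 0.9, -6.4]
gripper_width: 0.0207
```

Run:
```python
from h import *
d=cap('top','t4.png');s=cap('scene','s4.png')
b=cv2.cvtColor(s['img'],cv2.COLOR_RGB2BGR);a=cv2.cvtColor(d['img'],cv2.COLOR_RGB2BGR)
cv2.imwrite('pics/s4c.png',np.hstack([cv2.resize(x,None,fx=3.3,fy=3.3,interpolation=3) for x in (b[160:280,205:325],a[150:270,340:460])]))
```

```text
(no output)
```

View pics/s4c.png

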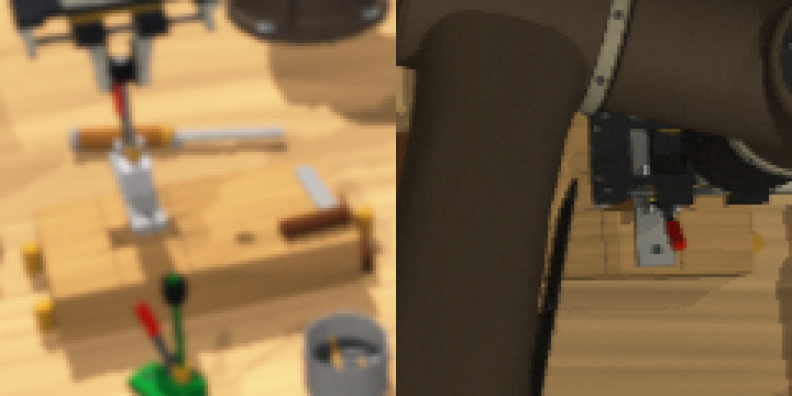

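Gauge hangs upright over the mortise, lever toward the robot and bar across the width (scene crop (138,190), top crop (655,230)). I'll lower it gently onto the workpiece.

```bash
python3 -m handwheel '[0.3,0.3,-0.8,0,0,0, 0.3,0.3,-1.8,0,0,0, 0.3,0.3,-2.8,0,0,0, 0.3,0.3,-3.4,0,0,0, 0.3,0.3,-3.7,0,0,0, 0.3,0.3,-3.9,0,0,0, 0.3,0.3,-3.9,0,0,0]'; python3 -m handwheel '[0,0,-0.1,0,0,0, 0,0,-0.2,0,0,0, 0,0,-0.3,0,0,0, 0,0,-0.4,0,0,0, 0,0,-0.4,0,0,0]';python3 -m handwheel '[0,0,-0.1,0,0,0, 0,0,-0.2,0,0,0, 0,0,-0.3,0,0,0, 0,0,-0.4,0,0,0, 0,0,-0.4,0,0,0]'
```

```text
time_s: 8.1
tcp_pos: [0.5566, -0.3105, 0.2005]
eef_rot: [179.8, -0.1, -177.7]
contact_force: [0.2, 0.8, -5.9]
gripper_width: 0.0211
time_s: 8.6
tcp_pos: [0.5565, -0.3105, 0.1964]
eef_rot: [179.8, -0.1, -177.7]
contact_force: [0.3, 0.2, -5.6]
gripper_width: 0.0211
time_s: 9.1
tcp_pos: [0.5565, -0.3106, 0.1929]
eef_rot: [179.8, -0.1, -177.7]
contact_force: [-2.0, -0.2, 0.1]
gripper_width: 0.0213
```

```bash
python3 -m handwheel '[0,0,-0.2,0,0,0, 0,0,-0.4,0,0,0, 0,0,-0.6,0,0,0, 0,0,-0.6,0,0,0]'
python3 - <<'E'
from h import *
d=cap('top','t5.png');s=cap('scene','s5.png')
b=cv2.cvtColor(s['img'],cv2.COLOR_RGB2BGR);a=cv2.cvtColor(d['img'],cv2.COLOR_RGB2BGR)
cv2.imwrite('pics/s5c.png',np.hstack([cv2.resize(x,None,fx=3.3,fy=3.3,interpolation=3) for x in (b[160:280,205:325],a[150:270,340:460])]))
E
```

```text
time_s: 9.5
tcp_pos: [0.5565, -0.3106, 0.1865]
eef_rot: [179.8, -0.1, -177.7]
contact_force: [-1.2, 1.0, -1.8]
gripper_width: 0.0212
```

View pics/s5c.png

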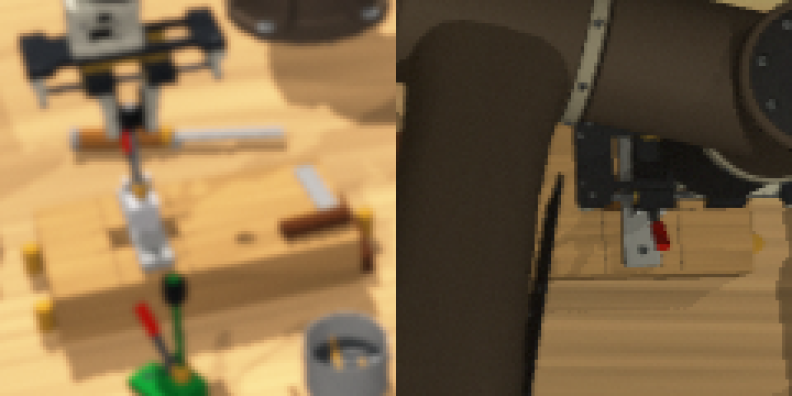

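Foot is flat on the workpiece across the mortise, visible either side at scene crop (120,232) and (168,234). Lowering the rod.

```bash
python3 -m handwheel '[0,0,-0.3,0,0,0, 0,0,-0.6,0,0,0, 0,0,-0.9,0,0,0, 0,0,-1.2,0,0,0, 0,0,-1.5,0,0,0, 0,0,-1.7,0,0,0]'; for i in 1 2 3; do :; done; python3 -m handwheel '[0,0,-0.1,0,0,0, 0,0,-0.2,0,0,0, 0,0,-0.2,0,0,0]'; python3 -m handwheel '[0,0,-0.1,0,0,0, 0,0,-0.2,0,0,0, 0,0,-0.2,0,0,0]'; python3 -m handwheel '[0,0,-0.1,0,0,0, 0,0,-0.2,0,0,0, 0,0,-0.2,0,0,0]'
```

```text
time_s: 10.2
tcp_pos: [0.5565, -0.3104, 0.1691]
eef_rot: [179.8, -0.1, -177.7]
contact_force: [-1.9, 1.3, 0.0]
gripper_width: 0.0211
time_s: 10.5
tcp_pos: [0.5564, -0.3104, 0.1668]
eef_rot: [179.8, -0.2, -177.7]
contact_force: [-0.4, 1.4, -1.9]
gripper_width: 0.0209
time_s: 10.8
tcp_pos: [0.5564, -0.3104, 0.1647]
eef_rot: [179.8, -0.2, -177.7]
contact_force: [-2.1, 0.7, 0.2]
gripper_width: 0.021
time_s: 11.1
tcp_pos: [0.5564, -0.3104, 0.1625]
eef_rot: [179.8, -0.2, -177.7]
contact_force: [-1.8, 0.3, -0.2]
gripper_width: 0.0211
```

```bash
for k in 1; do python3 -m handwheel '[0,0,-0.1,0,0,0, 0,0,-0.15,0,0,0, 0,0,-0.15,0,0,0]'; done; python3 -m handwheel '[0,0,-0.1,0,0,0, 0,0,-0.15,0,0,0, 0,0,-0.15,0,0,0]'
```

```text
time_s: 11.4
tcp_pos: [0.5564, -0.3103, 0.1609]
eef_rot: [179.8, -0.2, -177.7]
contact_force: [-1.6, 0.8, -0.5]
gripper_width: 0.021
time_s: 11.7
tcp_pos: [0.5564, -0.3103, 0.1592]
eef_rot: [179.8, -0.2, -177.7]
contact_force: [-1.2, 0.7, -0.4]
gripper_width: 0.021
```

```bash
python3 -m handwheel '[0,0,-0.1,0,0,0, 0,0,-0.15,0,0,0, 0,0,-0.15,0,0,0]';  python3 -m handwheel '[0,0,-0.1,0,0,0, 0,0,-0.15,0,0,0, 0,0,-0.15,0,0,0]'
```

```text
time_s: 12.0
tcp_pos: [0.5564, -0.3103, 0.1576]
eef_rot: [179.8, -0.2, -177.7]
contact_force: [-2.3, 1.3, -0.0]
gripper_width: 0.0212
time_s: 12.3
tcp_pos: [0.5564, -0.3103, 0.156]
eef_rot: [179.8, -0.2, -177.7]
contact_force: [-1.8, 1.0, -0.7]
gripper_width: 0.0212
```

```bash
python3 -m handwheel '[0,0,-0.1,0,0,0, 0,0,-0.15,0,0,0, 0,0,-0.15,0,0,0]';  python3 -m handwheel '[0,0,-0.1,0,0,0, 0,0,-0.15,0,0,0, 0,0,-0.15,0,0,0]'
```

```text
time_s: 12.6
tcp_pos: [0.5564, -0.3103, 0.1544]
eef_rot: [179.8, -0.2, -177.7]
contact_force: [-2.1, 0.2, -0.5]
gripper_width: 0.021
time_s: 12.9
tcp_pos: [0.5567, -0.3106, 0.154]
eef_rot: [179.8, -0.1, -177.7]
contact_force: [-3.0, 2.1, 5.9]
gripper_width: 0.0212
```

```bash
python3 -m handwheel '[0,0,-0.1,0,0,0, 0,0,-0.1,0,0,0, 0,0,-0.1,0,0,0]'
python3 - <<'E'
from h import *
d=cap('top','t6.png');s=cap('scene','s6.png')
b=cv2.cvtColor(s['img'],cv2.COLOR_RGB2BGR)
cv2.imwrite('pics/s6c.png',cv2.resize(b[160:280,205:325],None,fx=5,fy=5,interpolation=3))
E
```

```text
time_s: 13.2
tcp_pos: [0.5569, -0.3108, 0.154]
eef_rot: [179.9, -0.1, -177.6]
contact_force: [-3.5, 2.2, 7.2]
gripper_width: 0.021
```

View pics/s6c.png

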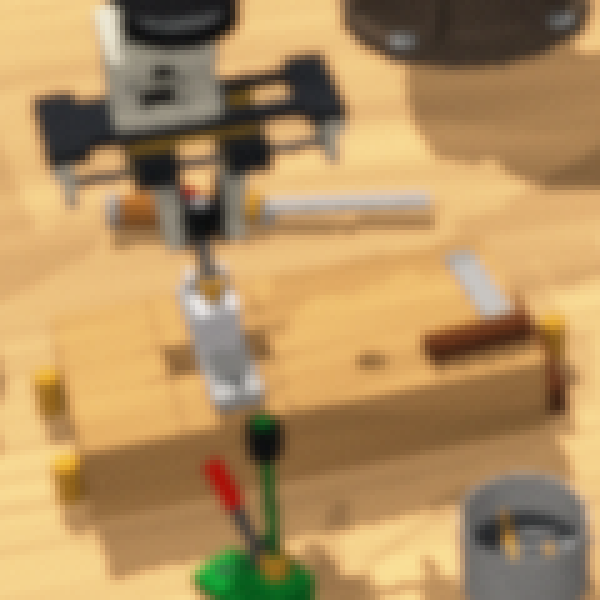

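Contact is solid: +7 N and z has stopped at 0.154, with the foot square across the mortise (scene crop (225,340)). Slide is about 39–40 mm, so depth is about 36 mm, plausible within 25–42. Release, then go up clear of the knob.

```bash
python3 -m handwheel '[0,0,0,0,0,0, 0,0,0,0,0,0, 0,0,0,0,0,0, 0,0,0,0,0,0, 0,0,0,0,0,0, 0,0,0,0,0,0]' 60; python3 -m handwheel '[0,0,1,0,0,0, 0,0,2.5,0,0,0, 0,0,5,0,0,0, 0,0,8,0,0,0, 0,0,10,0,0,0, 0,0,10,0,0,0]';  python3 -m handwheel '[-2,-0.1,0,0,0,0, -5,-0.2,0,0,0,0, -5,-0.2,0,0,0,0, -5,-0.2,0,0,0,0, -5,-0.2,0,0,0,0, -5,-0.2,0,0,0,0, -5,-0.2,0,0,0,0, -5,-0.2,0,0,0,0]' 255 20
python3 - <<'E'
from h import *
d=cap('top','t7.png');s=cap('scene','s7.png')
b=cv2.cvtColor(s['img'],cv2.COLOR_RGB2BGR);a=cv2.cvtColor(d['img'],cv2.COLOR_RGB2BGR)
cv2.imwrite('pics/s7c.png',np.hstack([cv2.resize(x,None,fx=3.3,fy=3.3,interpolation=3) for x in (b[160:280,205:325],a[150:270,340:460])]))
E
```

```text
time_s: 13.9
tcp_pos: [0.5569, -0.3109, 0.1539]
eef_rot: [179.9, -0.1, -177.6]
contact_force: [-0.1, 0.2, 0.6]
gripper_width: 0.0628
time_s: 14.5
tcp_pos: [0.5584, -0.3117, 0.2585]
eef_rot: [-180.0, 0.3, -177.6]
contact_force: [-0.4, -0.0, -0.8]
gripper_width: 0.0669
time_s: 15.3
tcp_pos: [0.5087, -0.3136, 0.2582]
eef_rot: [-180.0, 0.2, -177.6]
contact_force: [-0.0, 1.0, 0.1]
gripper_width: 0.0084
```

View pics/s7c.png

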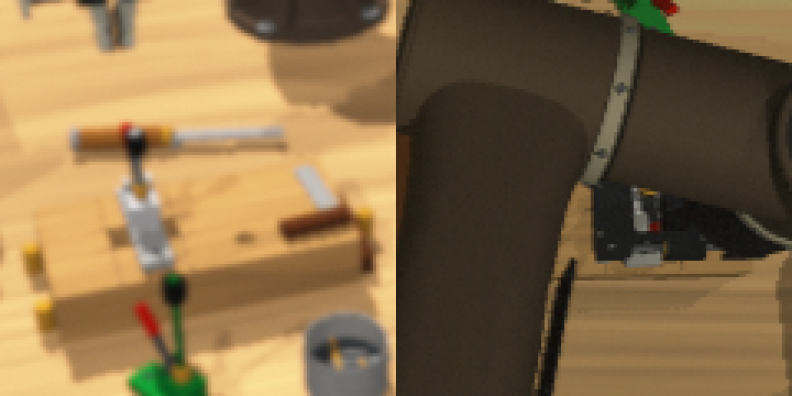

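```bash
python3 - <<'E'
from h import *
s=cap('scene')
for z in(.165,.173,.18): print('knob',z,proj(s,[.557,-.311,z]))
for a in (50,45,40):
    t=np.radians(a);y=.0166+.052*np.cos(t)-.0065*np.sin(t);z=.11+.052*np.sin(t)+.0065*np.cos(t)
    print(a,[.557-y,-.311-.04*y,z],proj(s,[.557-y,-.311-.04*y,z]))
for u,v in((123,228),(155,270),(170,262)): print(ray(s,205+u/3.3,160+v/3.3,.072))
E
python3 -m handwheel '[-0.1,0.1,-3,0,0,0, -0.1,0.1,-6,0,0,0, -0.1,0.1,-8.5,0,0,0, -0.1,0.1,-9.5,0,0,0, -0.1,0.1,-9.5,0,0,0]'
```

```text
knob 0.165 [245.10903491 204.45311405]
knob 0.173 [244.89942961 202.46117919]
knob 0.18 [244.71501025 200.70859299]
50 [np.float64(0.5119543331765734), np.float64(-0.31280182667293704), np.float64(0.15401243050514937)] [243.01199121 200.18290087]
45 [np.float64(0.5082266414560122), np.float64(-0.3129509343417595), np.float64(0.15136574669941302)] [242.88900108 200.26114897]
40 [np.float64(0.5047438084207757), np.float64(-0.31309024766316895), np.float64(0.1484042445839734)] [242.78747745 200.45189032]
[ 0.56541731 -0.33005548  0.072     ]
[ 0.64400775 -0.3087717   0.072     ]
[ 0.63529319 -0.29224571  0.072     ]
time_s: 15.95
tcp_pos: [0.5069, -0.3125, 0.1623]
eef_rot: [-180.0, 0.1, -177.6]
contact_force: [0.3, -0.6, 0.9]
gripper_width: 0.0002
```

```bash
python3 -m handwheel '[-0.1,0.15,-0.6,0,0,0, -0.2,0.15,-1.2,0,0,0, -0.5,0.15,-1.6,0,0,0, -0.8,0.15,-2,0,0,0, -1,0.15,-2.4,0,0,0, -1.2,0.15,-2.8,0,0,0]'; python3 -m handwheel '[-0.2,0,-0.4,0,0,0, -0.4,0,-0.8,0,0,0, -0.5,0,-1.2,0,0,0, -0.5,0,-1.4,0,0,0, -0.5,0,-1.5,0,0,0]'
```

```text
time_s: 16.55
tcp_pos: [0.4947, -0.3112, 0.1343]
eef_rot: [-180.0, 0.1, -177.6]
contact_force: [-0.4, -0.4, 1.2]
gripper_width: 0.0006
time_s: 17.05
tcp_pos: [0.4893, -0.3111, 0.1189]
eef_rot: [180.0, 0.1, -177.6]
contact_force: [-0.5, 0.5, 1.3]
gripper_width: 0.0007
```

```bash
python3 -m handwheel '[0,0,-0.1,0,0,0, 0,0,-0.2,0,0,0, 0,0,-0.3,0,0,0, 0,0,-0.3,0,0,0]'; python3 -m handwheel '[0,0,-0.1,0,0,0, 0,0,-0.15,0,0,0, 0,0,-0.15,0,0,0]'
```

```text
time_s: 17.45
tcp_pos: [0.489, -0.3112, 0.1165]
eef_rot: [-180.0, 0.0, -177.6]
contact_force: [-2.7, 0.4, 6.8]
gripper_width: 0.0005
time_s: 17.75
tcp_pos: [0.489, -0.3113, 0.1162]
eef_rot: [-180.0, 0.1, -177.6]
contact_force: [-3.9, 1.8, 11.3]
gripper_width: 0.0005
```

The lever met its hard stop at z = 0.1162–0.1165 m, against 0.1165 expected for level. Back off and look.

```bash
python3 -m handwheel '[0,0,1,0,0,0, -0.5,0,4,0,0,0, -1,0,8,0,0,0, -1,0,12,0,0,0, -3,-4,14,0,0,0, -5,-8,14,0,0,0, -7,-12,14,0,0,0, -7,-12,14,0,0,0]';python3 -m handwheel '[-2,-4,0,0,0,0, -4,-8,0,0,0,0, -6,-12,0,0,0,0, -8,-16,0,0,0,0, -8,-16,0,0,0,0]'
python3 - <<'E'
from h import *
d=cap('top','t8.png');s=cap('scene','s8.png')
b=cv2.cvtColor(s['img'],cv2.COLOR_RGB2BGR);a=cv2.cvtColor(d['img'],cv2.COLOR_RGB2BGR)
cv2.imwrite('pics/s8c.png',np.hstack([cv2.resize(x,None,fx=3.3,fy=3.3,interpolation=3) for x in (b[160:280,205:325],a[150:270,340:460])]))
E
```

```text
time_s: 18.55
tcp_pos: [0.4168, -0.4346, 0.2564]
eef_rot: [-179.9, 0.1, -177.8]
contact_force: [-0.2, 0.6, -0.3]
gripper_width: 0.0007
time_s: 19.05
tcp_pos: [0.3342, -0.598, 0.2554]
eef_rot: [-180.0, -0.0, -178.0]
contact_force: [-0.4, -0.6, -1.0]
gripper_width: 0.0007
```

View pics/s8c.png

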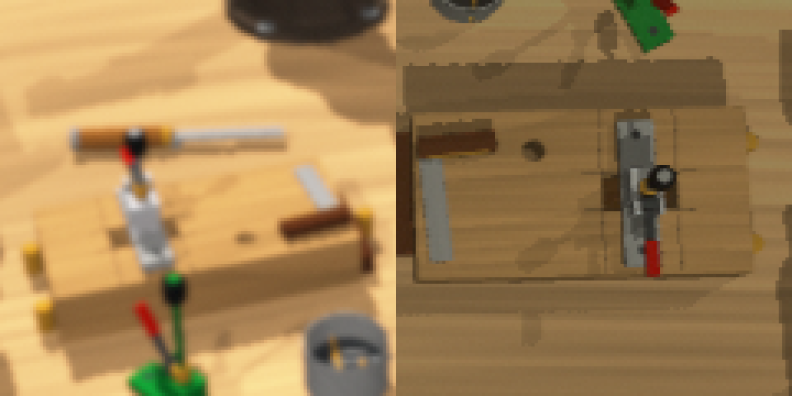

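View pics/t8.png

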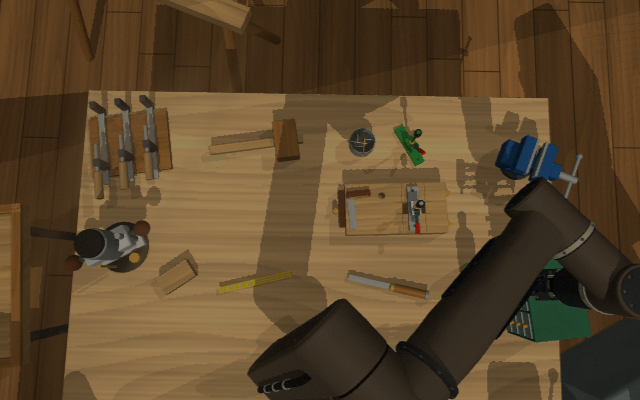

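Run:
```python
from h import *
d=cap('top');s=cap('scene','s9.png')
o=[.557,-.310];c,sn=np.cos(np.radians(182.3)),np.sin(np.radians(182.3))
for a in(0,15,45):
    t=np.radians(a);y=.0166+.066*np.cos(t)-.0065*np.sin(t);z=.11+.066*np.sin(t)+.0065*np.cos(t)
    print(a,'tip end',proj(d,[o[0]+c*y,o[1]+sn*y,z]))
h=cv2.cvtColor(d['img'],cv2.COLOR_RGB2HSV)[215:245,405:430];m=((h[...,1]>180)&((h[...,0]<6)|(h[...,0]>174))&(h[...,2]>90))
v,u=np.nonzero(m);print('red px',u.min()+405,u.max()+405,v.min()+215,v.max()+215,u.mean()+405)
print('knob',[ (z,proj(d,[*o,z])) for z in(.175,.185)])
C=[ray(d,340+u/3.3,150+v/3.3,.072) for u,v in((617,120),(654,120),(643,266),(622,266))]
print(np.array(C).round(4))
```

```text
0 tip end [418.11824983 232.67832942]
15 tip end [419.1804558  230.94827229]
45 tip end [420.7578553  223.39703575]
red px 416 419 223 233 417.3421052631579
knob [(0.175, array([420.69868432, 202.89831888])), (0.185, array([421.40636939, 202.43261059]))]
[[ 0.6294 -0.6662  0.072 ]
 [ 0.6299 -0.7015  0.072 ]
 [ 0.4902 -0.6851  0.072 ]
 [ 0.4899 -0.6653  0.072 ]]
```

View pics/s9.png

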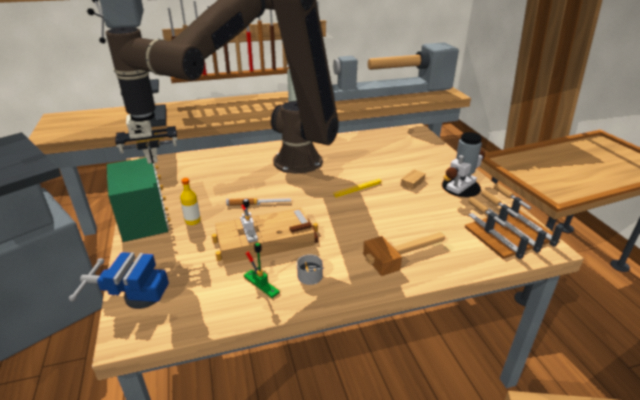

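The gauge stands locked and the glue bottle (190,205) and other tools are in place. Raise a little, then hand in.

```bash
python3 -m handwheel '[0,1.5,2,0,0,0, 0,3,4,0,0,0, 0,3,4,0,0,0, 0,3,4,0,0,0]'; python3 -c "
from plant import r; print(r.close_job())"
```

```text
time_s: 19.65
tcp_pos: [0.3384, -0.5629, 0.2979]
eef_rot: [-179.9, 0.2, -177.7]
contact_force: [0.3, 0.7, -0.3]
gripper_width: 0.0001
the job is handed in; nothing more can be done
None
```

The depth gauge is standing across the narrow width of the mortise with its probe on the bottom and the cam lever locked, and I handed the job in at about 19.7 s of the 54 s.

- **Placing:** I carried the grey gauge by its knob, turned it about 27° and set it down gently. Afterwards the foot spanned x = 0.490 to 0.630 m, which matches its 140 mm length, and it looked flat and square in both views.
- **Probe:** The rod stopped firmly at TCP z = 0.154 m, and the upward force rose to about 7 N. From the rod travel the mortise is roughly 36 mm deep. The knob height in the pictures agreed with this within a few millimetres.
- **Lock:** The lever met a hard stop at z = 0.1162–0.1165 m, against 0.1165 m expected for level. In the top view the end of the red grip was at row 233, against 232.7 predicted for a level lever.
- **Other tools:** All looked in place in the last pictures. I judged this by eye and did not measure it. The arm hid the glue bottle in the top view, so I checked it in the scene view.
- **At hand-in:** The contact force was noise only.

One check failed: I forgot a picture offset when measuring the foot corners in the last script, so their y values were wrong and I ignored them. A rough corner reading just before pressing the lever had also put the end of the foot about 13 mm too far out, which I put down to blur.

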